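Park the press bar in balance on its two-fork rest

TASK

Park the press bar on its rest: find by a small trial lift where it balances (its ballast is clamped somewhere inside, out of sight), shift your grip there, lift it clear of the bench and lay it gently into the two forks, still gripping it over the middle of the rest. Let go so that it stays there level by itself, carried by the forks alone; never let it tip steeply, and do not knock over the glue bottle.

Things in the scene. Friction and masses are not known exactly. Their poses are not given: they have to be found in the camera images.
- bar_center (a point): Middle of the press bar, half-way up (22 mm above the bench at the start): a closed straight aluminium box bar with black end caps and a thin cork sole, 360 mm long, 26 mm wide, 44 mm high, both halves alike; it lies on its sole. x runs along the bar, y across, z up. It may be gripped across its 26 mm width anywhere along its length.
- press_bar: The same bar; origin under its middle, on the sole. It weighs 0.75 to 0.87 kg; over half of that is ballast clamped inside, unseen, so the balance point lies on its x axis up to 110 mm to either side of the middle. Gripped away from it, the bar loads the fingers with a moment, and even at 50 N it turns in them, heavy end down, if far off: lift only 10 to 15 mm at first.
- rest_seat (a point): Seat of the rest, a fixed steel stand with two upright forks, 6 mm thick, 36 mm apart (centres) along x (the way the bar lies, either end first); y across. This point is midway between them at seat height, 65 mm above the bench, where the bar's sole comes to lie. Seats: 32 mm wide between lips 7 mm high. The bar balances only if its balance point lies less than 18 mm along x from here.
- rest: The rest itself; origin at the centre of the underside of its 110 x 70 mm foot, axes as for rest_seat.
- glue_bottle: White glue bottle, 46 mm wide and 101 mm tall, standing near the front edge to the right of the bar (another stands far back); origin at the centre of its underside, z up.
Things that resemble listed ones, but are neither listed nor needed, are in the scene too. What is shaped like the rest but red is not meant.

How it is judged (in metres and radians):
On the way, in this order (a step that is already met when the one before it is completed fails the run):
1. the bar is lifted clear of the bench, level (height (world z) of press_bar above 0.06 m and angle between press_bar's own z axis and vertical below 0.12 rad), for 0.2 s.
2. the bar is laid in both forks while still gripped over the middle of the rest (contact force between press_bar and rest above 0.5 N and contact force between the fingers and press_bar above 1 N and horizontal distance between the grasp point and rest_seat below 0.022 m and z of press_bar in the frame of rest_seat below 0.006 m and angle between press_bar's own z axis and vertical below 0.12 rad), for 0.1 s.
At the end, for the whole second after the job is handed in: The bar lies at rest in the two forks between their lips, along the rest (within 0.2 rad), its sole within 6 mm of the seats, tilted less than 0.06 rad, released (contact force between press_bar and rest above 3 N and angle between press_bar's own z axis and vertical below 0.06 rad and angle between the x axis of press_bar and the x axis of rest, either way round below 0.2 rad and y of bar_center in the frame of rest_seat between -0.02 and 0.02 m and z of press_bar in the frame of rest_seat between -0.006 and 0.006 m and linear speed of press_bar below 0.02 m/s and angular speed of press_bar below 0.1 rad/s); the robot touches nothing.
It fails at once if the bar tips by more than 0.25 rad (angle between press_bar's own z axis and vertical above 0.25 rad).
It fails at once if the glue bottle is knocked over (angle between glue_bottle's own z axis and vertical above 0.5 rad).
It also fails if it takes over 64 s, if anything falls off the work surface, if the arm or the gripper's body presses on something with over 40 N, if the wrist force passes 120 N, or if a joint passes its speed limit or range.

ROBOT

A 6-joint arm with a two-finger parallel gripper is mounted at the origin on a cart in front of the work surface, level with it; the furniture and walls round the work are solid. World frame = base frame: x ahead of the robot, y to its left, z up, the work surface at z = 0. Lengths are in m, angles in degrees, forces in N, time in s.
With the tool pointing down it reaches from about 0.375 to 0.75 m from the base axis. Payload 9 kg.
Tool frame: the origin (TCP) lies where the fingers leave the gripper's body, on its centre line; the fingertips stand 73 mm ahead of it and the grasp point (between the pads) lies 54 mm ahead of it (robot.tip_reach is the distance from the TCP to the fingertips, in m); z points along the fingers, y is the direction in which the jaws open and shut (so a half turn about z gives the same grasp; the last joint's range is limited). The gripper opens to 85 mm and grips with 20 to 120 N. Pads are 22 mm wide; open, the fingers measure 114 mm over their backs; the gripper's body (76 mm by 85 mm) begins 54 mm behind the grasp point. The pads swing forward as they close: fully open they stand 13 mm farther back than shut.
Start: joints at [60.292, 5.964, 5.575, 89.605, 0, 77.527], TCP at [0.178, 0.573, 0.304] pointing down, gripper open.
Joint ranges: [-171.21, 171.21], [-48.23, 106.86], [-62.78, 66.21], [-105.2, 120.99], [-86.42, 89.51], [-180, 180]. Speed limits (degrees/s): [127.2, 127.2, 147.25, 180, 180, 180].

INTERFACE

Orientations are given as [roll, pitch, yaw] about the fixed x, y, z axes, in that order (R = Rz(yaw) Ry(pitch) Rx(roll)).
In Python, from plant import robot gives the robot as it stands. Calls block until the motion is done:
- robot.move_pose(position, orientation): joint-space move of the TCP to a pose.
- robot.line_to(position, vel=0.15, rotation=None, guard=None): straight line of the TCP; rotation=None keeps the orientation; vel is the mean speed in m/s. With guard (N) it stops when the force on the tool has changed by that much, and returns True; else False.
- robot.goto_joints(angles): joint-space move.
- robot.set_gripper(opening): finger opening in m; the grip force is fixed at half the most; returns when the fingers have stopped.
- robot.pause(seconds).
- robot.ik(position, orientation): joint angles nearest the present ones, or None.
- robot.observe(): the state.
- robot.grab_frame(name): name is "side" or "top" or "wrist"; returns the picture (384x512x3 uint8, blue, green, red); there is no depth.
- robot.get_calibration(name): a dict with "vertical_fov" (degrees; the focal length in pixels is half the picture's height over the tangent of half this angle, whatever the lens; pixels are square), "cx", "cy" (the principal point, pixels), "k1" (the pictures are not rectified: a ray, as slopes to the right and down, at radius r is drawn at 1 + k1 r^2 times it, then the intrinsics apply), "rvec" (rotation vector, rad) and "tvec" (3), from world to camera coordinates, as OpenCV has them. Camera axes: x right, y down, z forward; pixel columns grow to the right and rows downward; lengths in m; the calibration is good to about 2 mm. A picture is of the moment at which its call begins: read the wrist's pose just before it. get_calibration takes no time and is no camera call; for the wrist camera it gives the pose at the moment of the call.
A pose or a line that the arm cannot do raises robot.IKError and nothing moves.
- robot.job_done(): hands the job in, once; it reports no verdict.
The state is a dict: "time": time; "q": joint angles; "qvel": joint speeds; "joint_torque": joint torques, N m; "tool_pos": TCP position; "tcp_rot": TCP orientation; "ft_force": force on the tool from outside, world axes, zero at the start; "torque": the same for the moment, N m; "gripper_width": finger opening in m.
Only numpy, scipy, OpenCV 4.12 (cv2) and the standard library are available. Lean on these libraries where they do the work, as an engineer would, in place of code of your own. Each camera call takes 0.05 s, during which the arm holds its last target. There are 200 camera calls.

## Working session

There is one attempt and no reset: what is moved stays moved. The work goes in short steps, each a Python script; the robot and the scene stay as the last script left them, time stands still between calls to the robot, and variables do not carry over. Pictures are saved under pics/ and viewed, about 8 in all and at most 12, crops included, and the job is handed in when it is done.

```bash
ls; mkdir -p pics; cat > h.py <<'E'
import numpy as np, cv2
from plant import robot
def K(name):
    c=robot.get_calibration(name); f=192/np.tan(np.radians(c['vertical_fov'])/2)
    R,_=cv2.Rodrigues(np.array(c['rvec'],float)); return c,f,R,np.array(c['tvec'],float).ravel()
def pix2w(name,u,v,z,cal=None):
    c,f,R,t=cal or K(name)
    d=np.array([(u-c['cx'])/f,(v-c['cy'])/f]); s=d.copy()
    for _ in range(30): s=d/(1+c['k1']*(s@s))
    r=R.T@np.array([s[0],s[1],1]); o=-R.T@t
    return o+r*(z-o[2])/r[2]
def w2pix(name,p,cal=None):
    c,f,R,t=cal or K(name); q=R@np.array(p)+t; s=q[:2]/q[2]; s=s*(1+c['k1']*(s@s)); return s*f+[c['cx'],c['cy']]
def snap(name,fn): 
    im=np.ascontiguousarray(robot.grab_frame(name)); cv2.imwrite('pics/'+fn,im); return im
E
python3 - <<'E'
from h import *
for n in('top','side'):
    snap(n,n+'0.png'); c,f,R,t=K(n); print(n,c,-R.T@t)
o=robot.observe(); print(o)
E
```

```text
pics
top {'vertical_fov': 50.447785734967326, 'cx': 260.0197901661348, 'cy': 188.4974488511312, 'k1': -0.06961330169943307, 'rvec': array([ 2.06066955, -2.13978089,  0.2601049 ]), 'tvec': array([-0.01926999,  0.61809586,  0.98564762])} [ 0.3693488  -0.0270622   1.10307034]
side {'vertical_fov': 50.39376564301823, 'cx': 259.18746266236917, 'cy': 195.3069137353693, 'k1': -0.13108423874324912, 'rvec': array([ 2.08332668, -0.1432176 ,  0.0988695 ]), 'tvec': array([-0.61787737,  0.08266936,  1.02913055])} [ 0.48274039 -0.93313161  0.58646695]
{'time': 0.1, 'q': array([ 6.02921403e+01,  5.99531205e+00,  5.53234325e+00,  8.96039828e+01,
       -1.19785630e-03,  7.75272748e+01]), 'qvel': array([-0.21349843, -0.14765501,  0.17449613,  0.02104306, -0.0389265 ,
       -0.03965119]), 'joint_torque': array([ 6.92976464e-03, -5.58206928e+01,  5.04718816e+01,  1.30820659e-02,
       -2.82618921e-04, -3.75361310e-05]), 'tool_pos': array([0.17766183, 0.57287828, 0.30320681]), 'tcp_rot': array([-1.79934370e+02, -1.32902781e-02,  1.62764859e+02]), 'ft_force': array([-0.34611447, -0.5602085 , -0.13211529]), 'torque': array([-0.02724881, -0.02577707,  0.0471694 ]), 'gripper_width': 0.08563133507027886}
```

View pics/top0.png

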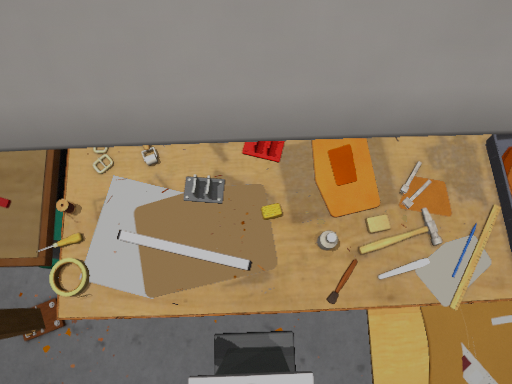

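View pics/side0.png

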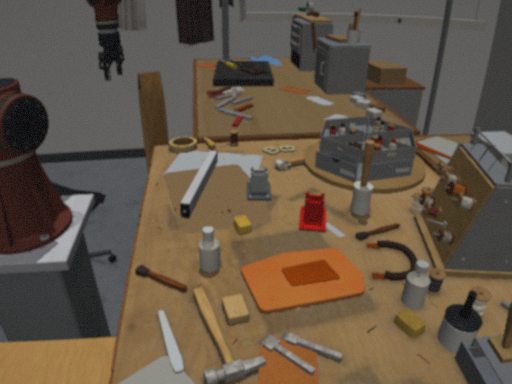

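The top view shows the bar running from about (119,235) to (250,265), the grey rest at about (205,189), the glue bottle at (329,240) and the red decoy at (264,150). Next I'll look at an enlarged crop.

```bash
python3 - <<'E'
import cv2
im=cv2.imread('pics/top0.png')
cv2.imwrite('pics/top0c.png',cv2.resize(im[165:285,100:260],None,fx=5,fy=5,interpolation=cv2.INTER_CUBIC))
s=cv2.imread('pics/side0.png')
cv2.imwrite('pics/side0c.png',cv2.resize(s[140:260,160:320],None,fx=5,fy=5,interpolation=cv2.INTER_CUBIC))
E
```

```text
(no output)
```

View pics/top0c.png

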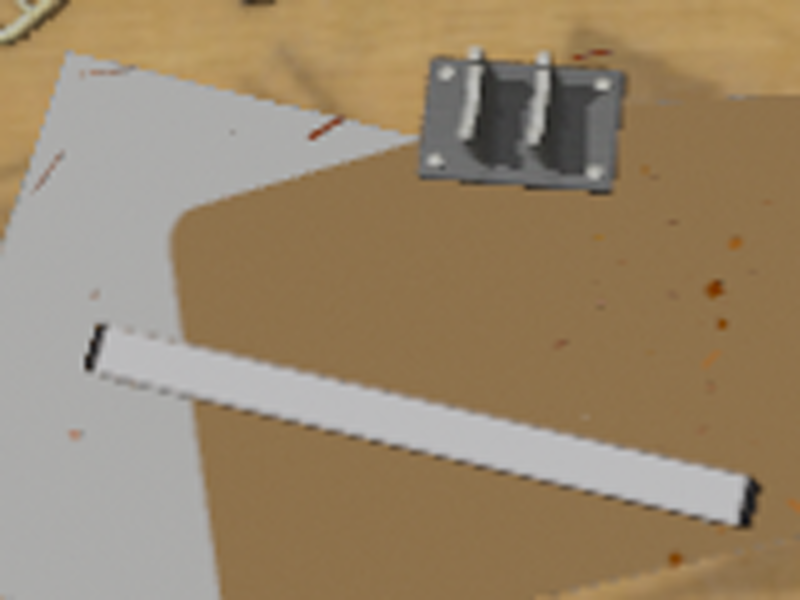

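View pics/side0c.png

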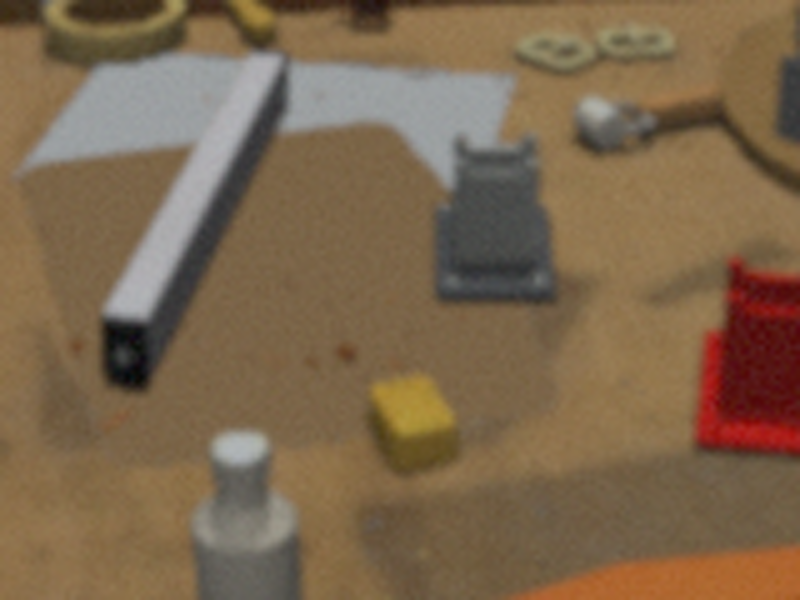

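The crops show the bar's top corners at about (100,324), (88,370), (760,482) and (745,527). The rest's foot corners are at (432,55), (626,72), (610,192) and (420,178), with two forks between them. The side view confirms the grey rest with lips and the bottle near the front.

```bash
python3 - <<'E'
from h import *
g=lambda x,y,z:pix2w('top',100+(x+.5)/5-.5,165+(y+.5)/5-.5,z)[:2]
b=[g(*p,.044) for p in((100,324),(88,370),(760,482),(745,527))]
L=(b[0]+b[1])/2;R=(b[2]+b[3])/2;d=L-R
print('bar',(L+R)/2,'len',np.linalg.norm(d),'w',np.linalg.norm(b[0]-b[1]),np.linalg.norm(b[2]-b[3]),'yaw L',np.degrees(np.arctan2(d[1],d[0])),L,R)
for z in(0.006,.01):
    r=np.array([g(*p,z) for p in((432,55),(626,72),(610,192),(420,178))])
    e=(r[0]+r[3]-r[1]-r[2])/2
    print('rest',r.mean(0),[np.linalg.norm(r[i]-r[i-1]) for i in range(4)],np.degrees(np.arctan2(e[1],e[0])))
t=np.array([g(*p,.072) for p in((476,48),(543,55))]);print('lips back',t,np.linalg.norm(t[0]-t[1]))
t=np.array([g(*p,.072) for p in((468,138),(535,143))]);print('lips front',t)
print('bottle',pix2w('top',328.5,238,.101))
# side check
for p in((.52,.1,.065),): pass
gs=lambda x,y,z:pix2w('side',160+(x+.5)/5-.5,140+(y+.5)/5-.5,z)
print('side bar near end top corners',gs(105,320,.044),gs(152,320,.044),'far',gs(248,55,.044),gs(287,57,.044))
print('side foot near corners',gs(436,292,.006),gs(553,292,.006), 'lips near',gs(455,140,.072),gs(538,140,.072))
E
```

```text
bar [0.46865999 0.16147939] len 0.35495004441658334 w 0.02465803561697405 0.024031018830292062 yaw L 74.81593824948888 [0.51514438 0.33275865] [ 0.42217561 -0.00979987]
rest [0.63642503 0.11163617] [np.float64(0.07030453742729713), np.float64(0.10914869415209305), np.float64(0.06857022124228815), np.float64(0.10521965013991771)] 83.15395372493333
rest [0.63545125 0.11113046] [np.float64(0.07004820185775823), np.float64(0.10875072989966002), np.float64(0.06832020911847995), np.float64(0.10483601147401805)] 83.15395372493336
lips back [[0.66220974 0.12716817]
 [0.65707682 0.09196059]] 0.035579778142156
lips front [[0.61380475 0.13136286]
 [0.60985485 0.0965159 ]]
bottle [ 0.47855794 -0.20610689  0.101     ]
side bar near end top corners [ 0.41638091 -0.00539076  0.044     ] [ 0.44077225 -0.00841041  0.044     ] far [0.503209   0.33305608 0.044     ] [0.528929   0.32640296 0.044     ]
side foot near corners [0.59844144 0.0677938  0.006     ] [0.66463615 0.05951053 0.006     ] lips near [0.61690733 0.1282133  0.072     ] [0.66479436 0.12240441 0.072     ]
```

```bash
python3 - <<'E'
from h import *
T=lambda:robot.observe()['time']
print(robot.ik([.636,.111,.26],[180,0,-98]),robot.ik([.4687,.1615,.2],[180,0,-105.2]))
print(T()); robot.move_pose([.60,.111,.28],[180,0,-98]); print(T()); robot.pause(.3)
import json
def sv(n):
    c,f,R,t=K('wrist'); snap('wrist',n+'.png')
    np.savez(n,R=R,t=t,f=f,**{k:c[k] for k in('cx','cy','k1')}); print(n,c['vertical_fov'],c['k1'],-R.T@t,R[2],robot.observe()['tool_pos'],robot.observe()['ft_force'])
sv('w_rest')
robot.move_pose([.4687,.1615,.28],[180,0,-105.2]); print(T()); robot.pause(.3); sv('w_bar')
a=cv2.imread('pics/w_rest.png');b=cv2.imread('pics/w_bar.png')
cv2.imwrite('pics/both.png',np.hstack([cv2.resize(a,(400,300)),cv2.resize(b,(400,300))]))
E
```

```text
[ -1.6801713   13.75125857   9.61369477  85.8624362    0.
 -83.6801713 ] [  3.85776543 -12.15230372 -22.74251557  79.40978815   0.
 -70.94223457]
0.1
2.4917
w_rest 69.38078452504601 -0.05634543418735528 [0.59188555 0.04547127 0.34913127] [ 0.03729643  0.25709609 -0.96566587] [0.59995932 0.11121755 0.28002699] [-0.216698   -0.11048235 -0.05686561]
3.4583
w_bar 69.38078452504601 -0.05634543418735528 [0.45308988 0.09701019 0.34892521] [ 0.06902438  0.25043162 -0.96567057] [0.46915517 0.16120095 0.27979271] [0.06469147 0.23378088 0.37016004]
```

View pics/both.png

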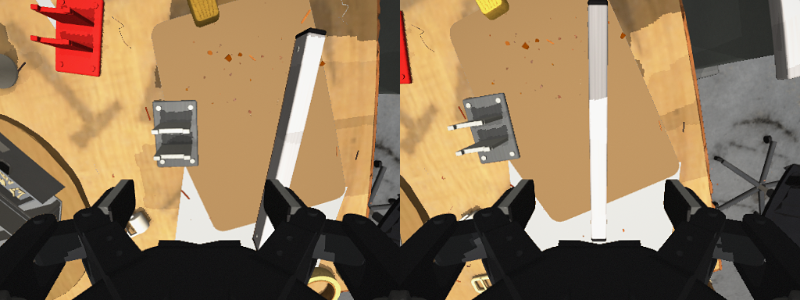

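In the wrist views the rest is at about (175,132) in the left half. The bar lies aligned at u≈598 in the right half, with its end caps at rows 2 and 240.

```bash
python3 - <<'E'
import cv2,numpy as np
a=cv2.imread('pics/w_rest.png');b=cv2.imread('pics/w_bar.png')
r=lambda i,f:cv2.resize(i,None,fx=f,fy=f,interpolation=cv2.INTER_CUBIC)
c=r(a[120:220,185:265],6)  # 480x600
e=np.vstack([r(b[0:75,228:288],4),r(b[270:345,228:288],4)]) # 240 x 600
cv2.imwrite('pics/zoom.png',np.hstack([c,e]))
E
```

```text
(no output)
```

View pics/zoom.png

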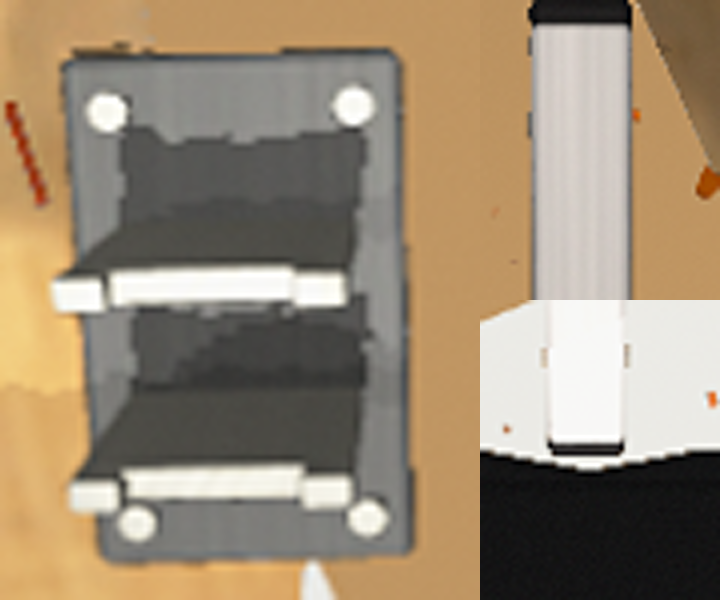

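The zoom shows the foot corners at (62,55), (400,50), (412,557) and (100,560), and the seat strips at x 110–295 on row 287 and x 122–305 on row 483. The bar's caps are centred at x≈581 (row ~0) and x≈587 (row ~453).

```bash
python3 - <<'E'
from h import *
def cal(n):
    d=np.load(n+'.npz'); return ({k:float(d[k]) for k in('cx','cy','k1')},float(d['f']),d['R'],d['t'])
cr,cb=cal('w_rest'),cal('w_bar')
g=lambda x,y,z:pix2w('',185+(x+.5)/6-.5,120+(y+.5)/6-.5,z,cr)[:2]
r=np.array([g(*p,.006) for p in((62,55),(400,50),(412,557),(100,560))]); e=(r[0]+r[1]-r[2]-r[3])/2
print('foot',r.mean(0),[np.linalg.norm(r[i]-r[i-1]) for i in range(4)],np.degrees(np.arctan2(e[1],e[0]))+180)
s=np.array([g(*p,.065) for p in((110,287),(295,285),(122,484),(305,480))]); d=s[2:].mean(0)-s[:2].mean(0)
print('seat',s.mean(0),'w',np.linalg.norm(s[0]-s[1]),np.linalg.norm(s[2]-s[3]),'sep',np.linalg.norm(d),np.degrees(np.arctan2(d[1],d[0])))
l=np.array([g(*p,.072) for p in((52,293),(347,289),(70,496),(353,491))]); d=l[2:].mean(0)-l[:2].mean(0)
print('lips',l.mean(0),np.linalg.norm(l[0]-l[1]),np.linalg.norm(d),np.degrees(np.arctan2(d[1],d[0])))
h=lambda x,y,z:pix2w('',228+(x-480+.5)/4-.5,(y+.5)/4-.5 if y<300 else 270+(y-300+.5)/4-.5,z,cb)[:2]
A=[h(530,20,.044),h(632,20,.044)];B=[h(549,440,.044),h(625,440,.044)]
a,b=np.mean(A,0),np.mean(B,0);d=b-a
print('bar w',np.linalg.norm(A[0]-A[1]),np.linalg.norm(B[0]-B[1]),'yaw',np.degrees(np.arctan2(d[1],d[0])))
p,q=h(581,1,.044),h(587,453,.044); print('ends',p,q,np.linalg.norm(p-q),(p+q)/2)
print('bar at y=.1615', a+d*(.1615-a[1])/d[1])
E
```

```text
foot [0.63950056 0.11086726] [np.float64(0.10868838432807817), np.float64(0.06861566113651033), np.float64(0.1086910976070734), np.float64(0.06846323991902309)] 83.26366186645387
seat [0.63961382 0.1112204 ] w 0.03219064303659429 0.03286999085477538 sep 0.0356389085098205 83.24829777796904
lips [0.63915378 0.1109987 ] 0.050129554501715405 0.03602175141165789 83.39807725635174
bar w 0.025202281296767156 0.02466745071730064 yaw 74.99251712078916
ends [ 0.42640361 -0.00984375] [0.51805688 0.33185927] 0.35378139880286197 [0.47223024 0.16100776]
bar at y=.1615 [0.47236293 0.1615    ]
```

The measurements agree: the foot, seats and lips all give (0.6395, 0.111) with yaw 83.3°, and the sizes match. The bar is at (0.472, 0.161) with yaw 75°. Trial lift at the middle next.

```bash
cat >> h.py <<'E'
def ft(n=10):
    v=[]
    for _ in range(n):
        o=robot.observe(); v.append(np.r_[o['ft_force'],o['torque']]); robot.pause(.03)
    return np.mean(v,0)
YB=75.; u=np.array([np.cos(np.radians(YB)),np.sin(np.radians(YB))]); BC=np.array([.4722,.161])
ZG=.079
def bal(b,w):
    d=w-b; W=-d[2]; return W,(-u[1]*d[3]+u[0]*d[4])/W, d
E
python3 - <<'E'
from h import *
np.set_printoptions(precision=4,suppress=True)
robot.move_pose([*BC,.16],[180,0,YB-180]); robot.pause(.2)
b=ft(); np.save('bias',b); print(b)
print(robot.line_to([*BC,ZG],guard=10), robot.observe()['tool_pos'])
robot.set_gripper(0.0); print('w',robot.observe()['gripper_width']); print('gripped',ft()-b)
p=robot.observe()['tool_pos']; robot.line_to([*BC,ZG+.012],vel=.04); robot.pause(.3)
W,d,x=bal(b,ft()); print('W',W,'d',d,x); o=robot.observe(); print(o['time'],o['tool_pos'],o['gripper_width'])
snap('side','side_lift.png'); s=cv2.imread('pics/side_lift.png')
cv2.imwrite('pics/side_lift_c.png',cv2.resize(s[130:230,150:310],None,fx=5,fy=5,interpolation=cv2.INTER_CUBIC))
E
```

```text
[-0.14   -0.1564  0.0798  0.0107 -0.0093  0.0164]
False [0.4725 0.161  0.0797]
w 0.025482199817147628
gripped [-2.408   0.9534  5.6074  0.0951  0.5216 -0.0293]
W 7.836885071407648 d 0.02381882765449702 [ 0.2361  0.4188 -7.8369 -0.1757  0.0653 -0.0341]
7.575 [0.4722 0.161  0.091 ] 0.025258160318728986
```

View pics/side_lift_c.png

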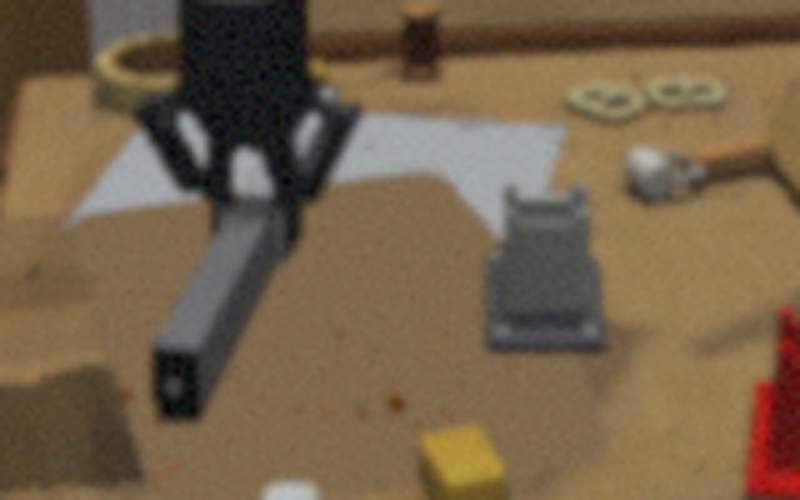

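The lifted bar's near end rose about 12 mm (bottom corner from v≈217 to 213.4), so it is level and clear, and the reading of +24 mm is valid. I'll shift the grip and check it.

```bash
python3 - <<'E'
from h import *
np.set_printoptions(precision=4,suppress=True)
robot.line_to([*BC,ZG],vel=.03); robot.set_gripper(.06)
G=BC+u*.024
robot.line_to([*BC,ZG+.0],vel=.05)
robot.line_to([*BC,ZG+.045],vel=.1); robot.line_to([*G,ZG+.045],vel=.1); robot.pause(.2); b=ft(); print(b)
robot.line_to([*G,ZG],vel=.1); robot.set_gripper(0.); 
robot.line_to([*G,ZG+.012],vel=.04); robot.pause(.3)
W,d,x=bal(b,ft()); print('W',W,'d',d,x); o=robot.observe(); print(o['time'],o['tool_pos'],o['tcp_rot'],o['gripper_width'])
E
```

```text
[-0.2122 -0.1704  0.2372  0.0053  0.0079 -0.0207]
W 7.831014550795765 d -0.004257579958461206 [ 0.1628 -0.0478 -7.831   0.0291 -0.0202  0.0095]
12.4583 [0.4784 0.1842 0.091 ] [ 179.9992   -0.0005 -105.0011] 0.02549719817871607
```

```bash
python3 - <<'E'
from h import *
d=np.load('w_rest.npz'); c=({k:float(d[k]) for k in('cx','cy','k1')},float(d['f']),d['R'],d['t'])
im=cv2.imread('pics/w_rest.png').astype(int); m=(im[...,2]>120)&(im[...,1]<70)&(im[...,0]<70); m[:,150:]=0; m[120:]=0
v,x=np.nonzero(m); 
for z in(.006,.072): print('red min x',z,min(((*pix2w('',a,b,z,c)[:2],) for a,b in zip(x,v)),key=lambda p:p[0]))
print('white tool',pix2w('',138*1.28,220*1.28,.03,c))
np.set_printoptions(precision=4,suppress=True)
G=BC+u*.024
robot.line_to([*G,ZG+.11],vel=.08); robot.pause(.4)
W,dd,x=bal(np.load('bias.npy'),ft()); print(W,dd); print(robot.observe()['time'])
y=np.radians(83.3); S=np.array([.6395,.111])+.003*np.array([np.cos(y),np.sin(y)])
robot.line_to([*S,ZG+.11],vel=.1,rotation=[180,0,-96.7]); robot.pause(.3)
o=robot.observe(); print(o['time'],o['tool_pos'],o['tcp_rot'],o['gripper_width'])
a=snap('side','s_over.png');b=snap('top','t_over.png'); 
cv2.imwrite('pics/over.png',np.hstack([cv2.resize(a[120:240,150:310],(400,300),interpolation=2),cv2.resize(b[120:285,100:320],(400,300),interpolation=2)]))
E
```

```text
red min x 0.006 (np.float64(0.7125983955885491), np.float64(-0.09894814841264192))
red min x 0.072 (np.float64(0.6893797371127188), np.float64(-0.0711696213036927))
white tool [0.72492961 0.24324815 0.03      ]
7.60766629416742 -0.002751987160012674
14.5667
16.775 [0.6398 0.1141 0.1891] [-179.9946    0.0009  -96.6963] 0.025411433248907923
```

View pics/over.png

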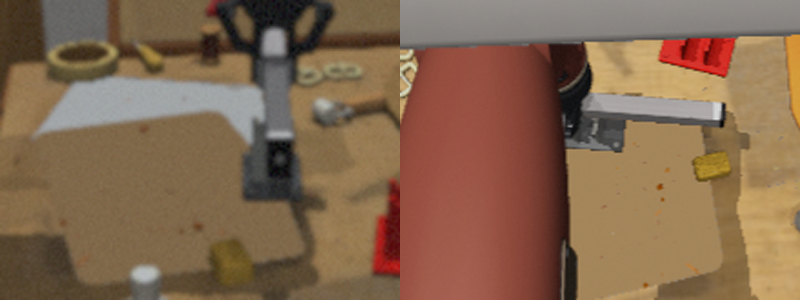

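The bar hangs level over the rest, well clear of the red one. One wrist picture to verify the lateral alignment, since the slack is only 3 mm.

```bash
python3 - <<'E'
from h import *
c,f,R,t=K('wrist'); im=snap('wrist','w_over.png'); cal=(c,f,R,t)
np.savez('w_over',R=R,t=t,f=f,**{k:c[k] for k in('cx','cy','k1')})
y=np.radians(83.3); ax=np.array([np.cos(y),np.sin(y)]); n=np.array([-ax[1],ax[0]]); o=robot.observe()['tool_pos'][:2]
for s in(-.06,-.12,-.18):
  print(s,[w2pix('',[*(o+ax*s+n*k),.154],cal).round(1) for k in(-.013,.013)])
for k in(-.035,.035):print('foot pred',[w2pix('',[*(np.array([.6395,.111])+ax*s+n*k),.006],cal).round(1) for s in(-.055,.055)])
cv2.imwrite('pics/w_over_v.png',cv2.resize(im[:330,130:400],None,fx=1.8,fy=1.8,interpolation=cv2.INTER_CUBIC))
E
```

```text
-0.06 [array([223.1, 131.4]), array([293.5, 131.4])]
-0.12 [array([219.1, -52.5]), array([298.4, -52.4])]
-0.18 [array([ 218.8, -233.6]), array([ 298.9, -233.3])]
foot pred [array([217.2, 123.5]), array([221.1, 237.3])]
foot pred [array([295.9, 123.5]), array([291.7, 237.3])]
```

View pics/w_over_v.png

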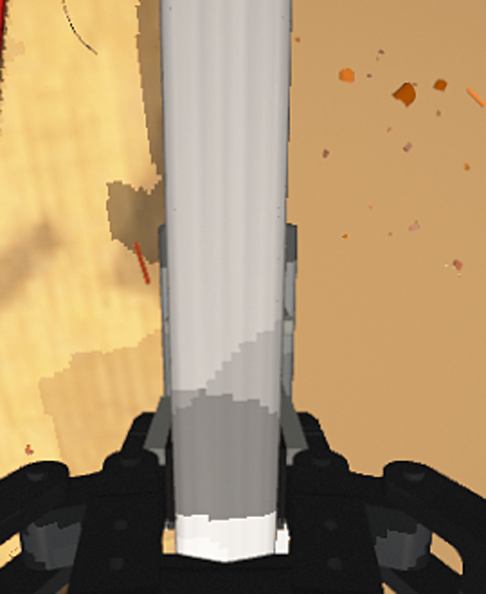

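The held bar appears about 0.9 mm towards +x compared with the tool axis, which is camera bias, while the foot matches its prediction. I'll shift the target 1.2 mm towards −x and lower under a force guard.

```bash
python3 - <<'E'
from h import *
np.set_printoptions(precision=4,suppress=True)
y=np.radians(83.3); ax=np.array([np.cos(y),np.sin(y)]); n=np.array([-ax[1],ax[0]])
S=np.array([.6395,.111])+.003*ax+.0012*n
robot.line_to([*S,.154],vel=.06); robot.pause(.3); b=ft(); print(b)
print(robot.line_to([*S,.138],vel=.012,guard=3)); robot.pause(.3)
o=robot.observe(); print(o['time'],o['tool_pos'],o['tcp_rot']); print(ft()-b)
E
```

```text
[ 0.2462  0.1223 -7.7013  0.019  -0.0039  0.0149]
True
19.4 [0.6386 0.1141 0.1449] [179.9912  -0.0007 -96.7008]
[-0.2534 -0.2398 14.6448 -0.0063  0.0223 -0.0091]
```

The bar stopped at TCP z 0.1449, which puts the sole at about 65 mm, with no side force. It is seated. Ease the load, release and retreat.

```bash
python3 - <<'E'
from h import *
np.set_printoptions(precision=4,suppress=True)
b=np.load('bias.npy')
p=robot.observe()['tool_pos']; 
robot.line_to([p[0],p[1],p[2]+.0002],vel=.005); robot.pause(.3); print('eased',(ft()-b), robot.observe()['tool_pos'])
robot.set_gripper(.06); robot.pause(.3); print('open',ft()-b,robot.observe()['gripper_width'])
p=robot.observe()['tool_pos']
robot.line_to([p[0],p[1],p[2]+.12],vel=.08); 
robot.move_pose([.45,.111,.30],[180,0,-96.7]); robot.pause(.4); o=robot.observe(); print(o['time'],o['tool_pos'],ft()-b)
a=snap('side','s_end.png');w=snap('wrist','w_end.png')
cv2.imwrite('pics/end.png',np.hstack([cv2.resize(a[110:230,180:340],(400,300),interpolation=2),cv2.resize(w,(400,300))]))
E
```

```text
eased [ 3.1967 -0.0838 -2.0784  0.026  -0.7466 -0.0135] [0.6385 0.1141 0.1449]
open [ 0.2279 -0.1592 -0.27   -0.021   0.0162 -0.0233] 0.060099355822982994
25.0083 [0.4503 0.111  0.2997] [ 0.0959  0.1431 -0.1245 -0.0085  0.0109 -0.013 ]
```

View pics/end.png

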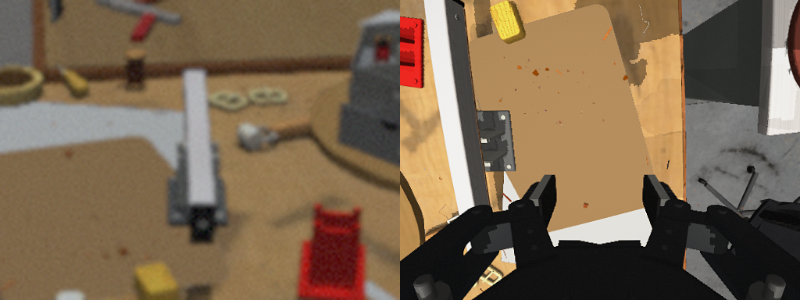

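The final picture shows the bar in both forks. Its near-end top edge is at about (189–215, 205) in the left half and its far-end top edge at about (183–207, 68). I'll compare those with a level bar.

```bash
python3 - <<'E'
from h import *
y=np.radians(83.3); ax=np.array([np.cos(y),np.sin(y)]); n=np.array([-ax[1],ax[0]]); S=np.array([.6395,.111])+.003*ax+.0012*n
for s in(-.204,.156):
  for z in(.099,.109,.119): print(s,z,[((w2pix('side',[*(S+ax*s+n*k),z])-[180,110])*2.5).round(0) for k in(.013,-.013)])
E
```

```text
-0.204 0.099 [array([189., 216.]), array([216., 216.])]
-0.204 0.109 [array([189., 207.]), array([216., 207.])]
-0.204 0.119 [array([189., 198.]), array([216., 197.])]
0.156 0.099 [array([184.,  76.]), array([204.,  76.])]
0.156 0.109 [array([184.,  68.]), array([204.,  68.])]
0.156 0.119 [array([184.,  61.]), array([204.,  61.])]
```

Both ends match a level bar at seat height to within about 2 mm. Handing in.

```bash
python3 -c "
from plant import robot
print(robot.job_done(), robot.observe()['time'])"
```

```text
the job is handed in; nothing more can be done
the job is handed in; nothing more can be done
```

The bar is lying level in both forks of the grey rest, released, and the job is handed in. The robot gave no verdict. The clock was at 25 s after the retreat, of the 64 s allowed.

- **Finding the balance point:** a 12 mm trial lift at the middle showed 7.84 N (about 0.80 kg), with the balance point about 24 mm off, towards the far (left) end. I regripped there, and a second trial lift put it within about 4 mm of the grip.
- **Lifting and placing:** I lifted the bar level to about 110 mm and turned it to the rest's yaw of 83.3°. I then lowered it under a force guard. It stopped with the sole at about 65 mm and almost no side force.
- **Release:** easing off before release left a 0.75 N m moment and 3 N of side force on the tool, so the jaws were pulling slightly sideways. Both went away when the jaws opened.
- **Last checks:** both bar ends in the side picture match a level bar at seat height to within about 2 mm. The robot was clear and its force reading was near zero. I never moved near the glue bottle and did not check it separately at the end.
- **Disagreement:** the top camera put the rest and bar about 3 mm nearer in x than the wrist camera. I used the wrist values, shifted 1.2 mm after seeing where the held bar appeared.

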